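# Carry on a firebrick heat screen in running bond

### The job

Build up the small firebrick heat screen in front of the hotplate. Lift the loose steel cap off the bottom course and stand it on the bench on its own two legs, clear of the screen; then lay one spare block in the place it covered, in line with the wall and end to end with the block already laid (same small gap as below), and lay the other spare as the third course, centred over the joint between those two, so that every course is offset half a length. Set things down without dropping them, leave the block already laid where it is, and do not disturb the glassware and bowl.

Things in the scene. Friction and masses are not known exactly. Their poses are not given: they have to be found in the camera images.
- base_course: Fixed bottom course: three firebrick blocks, each 110 mm long, 50 mm wide, 40 mm high, buff, in a row along its y with 8 mm gaps (pitch 118 mm). Origin: centre of the middle block's underside, on the bench; x across the wall, z up; top face at z = 40 mm. Its joints are at y = +59 and -59 mm: over one lies laid_block, over the other the cap (which is which varies). A fixed hotplate, 90 mm high, stands beyond.
- laid_block: Loose firebrick block already laid as the start of the second course, centred over one of the two joints of the bottom course (y = +59 or -59 mm of base_course), in line with it. 110 mm long, 50 mm wide, 40 mm high, buff, about 0.18 kg. Origin: centre of its underside; y along its length, z up. It must stay there.
- block_a: Loose spare firebrick block lying flat on the bench, 110 mm long, 50 mm wide, 40 mm high, buff, about 0.18 kg. Origin: centre of its underside; y along its length, x across its width, z up.
- block_b: Second loose spare firebrick block, the same as block_a; the two are interchangeable.
- cap: Loose plain steel cap, about 0.22 kg: upside-down channel 104 mm long (y), 64 wide (x), two legs 20 high and 58 apart inside, astride the bottom course over the joint that laid_block leaves bare. Black grip bar along y, 70 long, 12 wide, from z = 42 to 58 mm, open below; plate's top at z = 23 mm. Origin: midway between the legs' lower edges, 20 mm above the bench at the start, at bench level once stood on it.
- beaker: Empty glass beaker, 90 mm wide, 120 mm high, standing on the bench. Origin: centre of its underside. Bystander.
- bowl: Steel bowl, 200 mm wide, 80 mm high, on the bench. Origin: centre of its underside. Bystander.
- bottle: Glass bottle with blue cap, 70 mm wide, 150 mm high, on the bench. Origin: centre of its underside. Bystander.
There are look-alikes about, which are no part of the job. Leave any pink or yellow look-alike of the block_a alone. Leave any pink look-alike of the cap alone.

How it is judged (in metres and radians):
On the way, in this order (a step that is already met when the one before it is completed fails the run):
1. the cap stands on the bench, off the wall and let go (height (world z) of cap below 0.008 m and angle between cap's own z axis and vertical below 0.1 rad and contact force between cap and base_course below 0.05 N and contact force between cap and the fingers below 0.1 N), for 0.2 s.
2. a spare block is laid in the second course, where the cap was, and let go ((((x of block_a in the frame of base_course between -0.01 and 0.01 m and z of block_a in the frame of base_course between 0.035 and 0.045 m and angle between the y axis of block_a and the y axis of base_course, either way round below 0.12 rad and angle between block_a's own z axis and vertical below 0.06 rad and y of block_a in the frame of base_course between -0.071 and 0.071 m and horizontal distance between block_a and laid_block above 0.104 m) and contact force between block_a and the fingers below 0.1 N) or ((x of block_b in the frame of base_course between -0.01 and 0.01 m and z of block_b in the frame of base_course between 0.035 and 0.045 m and angle between the y axis of block_b and the y axis of base_course, either way round below 0.12 rad and angle between block_b's own z axis and vertical below 0.06 rad and y of block_b in the frame of base_course between -0.071 and 0.071 m and horizontal distance between block_b and laid_block above 0.104 m) and contact force between block_b and the fingers below 0.1 N))), for 0.2 s.
At the end, for the whole second after the job is handed in: One spare flat where the cap was (within 12 mm along the wall, 10 across), the other flat on top mid-wall (14 along, 10 across), both within 0.12 rad of the wall, 5 mm in height; cap upright on the bench off the screen; laid block within 12 mm of its start; all at rest (height (world z) of cap below 0.008 m and angle between cap's own z axis and vertical below 0.1 rad and contact force between cap and base_course below 0.05 N and (((x of block_a in the frame of base_course between -0.01 and 0.01 m and z of block_a in the frame of base_course between 0.035 and 0.045 m and angle between the y axis of block_a and the y axis of base_course, either way round below 0.12 rad and angle between block_a's own z axis and vertical below 0.06 rad and y of block_a in the frame of base_course between -0.071 and 0.071 m and horizontal distance between block_a and laid_block above 0.104 m) and (x of block_b in the frame of base_course between -0.01 and 0.01 m and z of block_b in the frame of base_course between 0.075 and 0.085 m and angle between the y axis of block_b and the y axis of base_course, either way round below 0.12 rad and angle between block_b's own z axis and vertical below 0.06 rad and y of block_b in the frame of base_course between -0.014 and 0.014 m)) or ((x of block_b in the frame of base_course between -0.01 and 0.01 m and z of block_b in the frame of base_course between 0.035 and 0.045 m and angle between the y axis of block_b and the y axis of base_course, either way round below 0.12 rad and angle between block_b's own z axis and vertical below 0.06 rad and y of block_b in the frame of base_course between -0.071 and 0.071 m and horizontal distance between block_b and laid_block above 0.104 m) and (x of block_a in the frame of base_course between -0.01 and 0.01 m and z of block_a in the frame of base_course between 0.075 and 0.085 m and angle between the y axis of block_a and the y axis of base_course, either way round below 0.12 rad and angle between block_a's own z axis and vertical below 0.06 rad and y of block_a in the frame of base_course between -0.014 and 0.014 m))) and distance of laid_block from where it was at the start of the episode below 0.012 m and linear speed of each of block_a, block_b, laid_block, cap below 0.02 m/s); the robot touches nothing.
It fails at once if a block or the cap is dropped (moving faster than 0.5 m/s out of the fingers, a fall of over 13 mm) ((linear speed of block_a above 0.5 m/s and contact force between block_a and the fingers below 0.05 N) or (linear speed of block_b above 0.5 m/s and contact force between block_b and the fingers below 0.05 N) or (linear speed of cap above 0.5 m/s and contact force between cap and the fingers below 0.05 N)).
It fails at once if the block already laid is shifted by more than 15 mm (distance of laid_block from where it was at the start of the episode above 0.015 m).
It fails at once if the beaker, bowl or bottle is shifted by more than 20 mm (distance of any of beaker, bowl, bottle from where it was at the start of the episode above 0.02 m).
It also fails if it takes over 72 s, if anything falls off the work surface, if the arm or the gripper's body presses on something with over 40 N, if the wrist force passes 120 N, or if a joint passes its speed limit or range.

### The arm

A 6-joint arm with a two-finger parallel gripper is mounted at the origin on the work surface. World frame = base frame: x ahead of the robot, y to its left, z up, the work surface at z = 0. Lengths are in mm, angles in rad, forces in N, time in s.
With the tool pointing down it reaches from about 300 to 775 mm from the base axis. Payload 14.6 kg.
Tool frame: the origin (TCP) lies midway between the tips of the shut fingers; the grasp point (between the pads) lies 19 mm behind it; z points along the fingers, y is the direction in which the jaws open and shut (so a half turn about z gives the same grasp; the last joint's range is limited). The gripper opens to 94 mm and grips with 3 to 60 N. Pads are 16 mm wide; open, the fingers measure 119 mm over their backs; the gripper's body (75 mm by 177 mm) begins 78 mm behind the grasp point.
Start: joints at [1.047, 0.3, 1.521, -0, 1.321, -0.067], TCP at [242.589, 493.599, 205.446] pointing down, gripper open.
Joint ranges: [-3.03, 3.03], [-0.79, 2.21], [0.23, 2.52], [-1.04, 4.18], [0, 3.07], [-2.55, 2.55]. Speed limits (rad/s): [2.22, 2.22, 2.57, 3.14, 3.14, 3.14].

### API

Orientations are given as [roll, pitch, yaw] about the fixed x, y, z axes, in that order (R = Rz(yaw) Ry(pitch) Rx(roll)).
In Python, from cell import manip, camera gives the robot as it stands. The module is installed in compiled form; this text tells all that it offers.
- The arm moves only by the tool jog_arm, never from a script. Its argument "commands" is a list of rows, each a list of 7 numbers: the shift along the world's x, y, z in units of 1 m (1.0 is 1 m), then the turn, a rotation vector about the world's x, y, z in units of 120 degrees (1.0 is 120 degrees), then the opening, from 0 (shut) to 1 (fully open). In form: [[x, y, z, ax, ay, az, grip], ...]. A call has exactly 10 rows; each row is the pose to reach, as a shift and turn from the pose commanded when the call began; what a row does not reach only later rows make up. A row lasts 1/8 s, in which the tool goes at most 62.5 mm and 10.7 degrees, less where a joint would pass 70% of its speed; a pose out of reach is approached as far as the arm can. A call with a number of a shift or a turn outside -1 to 1 is refused whole. A call with a gripper value outside its range is refused whole. The fingers move at their own pace and stop on an object; "grip_force" is the grip in N (left out, the last holds). Time passes only in rows, so rows that repeat a pose let the fingers close, or fill a call up. It gives the time, the measured TCP pose, the force and the opening at its end, in the units of the state.
- manip.read_state(): the state, without advancing time (a new reading comes with each control period).
- camera(name): name is "side" or "top"; returns a dict with "pixels" (420x560x3 uint8, blue, green, red), "vertical_fov" (degrees; the focal length in pixels is half the picture's height over the tangent of half this angle, whatever the lens; pixels are square), "cx", "cy" (the principal point, pixels), "rvec" (rotation vector, rad) and "tvec" (3), from world to camera coordinates, as OpenCV has them. Camera axes: x right, y down, z forward; pixel columns grow to the right and rows downward; lengths in mm; the calibration is good to about 2 mm. A picture is of the moment at which its call begins. There is no depth.
- manip.sign_off(): hands the job in, once; it reports no verdict.
The state is a dict: "clock": time; "joints": joint angles; "qd": joint speeds; "effort": joint torques, N m; "eef_pos": TCP position; "eef_rot": TCP orientation; "wrist_force": force on the tool from outside, world axes, zero at the start; "moment": the same for the moment, N m; "finger_gap": finger opening in mm.
Only numpy, scipy, OpenCV 4.12 (cv2) and the standard library are available. Lean on these libraries where they do the work, as an engineer would, in place of code of your own. Each camera call takes 0.05 s, during which the arm holds its last target.

## Working session

There is one attempt and no reset: what is moved stays moved. The work goes in short steps, Python scripts to look and compute and a tool call to move; the robot and the scene stay as the last step left them, time stands still between calls to the robot, and variables do not carry over. Pictures are saved under pics/ and viewed, and the job is handed in when it is done.

Besides the shell and the picture viewer there is one more tool, called after "Call:" as name(argument=value, ...), one argument or row to a line, values as JSON. jog_arm: Moves the arm, as the interface text tells. Its arguments: {"type":"object","properties":{"commands":{"type":"array","items":{"type":"array","items":{"type":"number"}}},"grip_force":{"type":"number"}},"required":["commands"]}

```bash
mkdir -p pics; cat > h.py <<'E'
import numpy as np, cv2
from cell import manip, camera
def cam(n):
    c=camera(n); return c
def K(c):
    h,w=c["pixels"].shape[:2]; f=h/2/np.tan(np.radians(c["vertical_fov"])/2)
    return np.array([[f,0,c["cx"]],[0,f,c["cy"]],[0,0,1]])
def ray(c,u,v):
    R=cv2.Rodrigues(np.array(c["rvec"],float))[0]; t=np.array(c["tvec"],float).ravel()
    o=-R.T@t; d=R.T@(np.linalg.inv(K(c))@[u,v,1]); return o,d
def plane(c,u,v,z):
    o,d=ray(c,u,v); return (o+d*(z-o[2])/d[2])
def proj(c,P):
    return cv2.projectPoints(np.array(P,float).reshape(-1,3),np.array(c["rvec"],float),np.array(c["tvec"],float),K(c),None)[0].reshape(-1,2)
E
python3 - <<'E'
from h import *
print(manip.read_state())
for n in("top","side"):
    c=cam(n); cv2.imwrite(f"pics/{n}0.png",c["pixels"]); np.save(f"{n}0.npy",c,allow_pickle=True)
    print({k:c[k] for k in c if k!="pixels"}, ray(c,280,210)[0])
E
```

```text
{'clock': 0.0, 'joints': array([ 1.04740963e+00,  3.00469224e-01,  1.52159786e+00, -3.58176443e-05,
        1.32069497e+00, -6.66062896e-02]), 'qd': array([-5.81220411e-04,  1.49800374e-03, -4.28401549e-05, -5.59435443e-04,
       -1.10038941e-03,  4.13139134e-04]), 'effort': array([-2.91889650e-03, -5.31791174e+01, -3.52748716e+01,  7.07380241e-02,
        2.42361089e-02, -1.15462803e-04]), 'eef_pos': array([242.46269182, 493.37156628, 204.88026065]), 'eef_rot': array([-3.14042354e+00, -4.32159480e-05,  2.68482110e+00]), 'wrist_force': array([ 0.71659685, -0.35685962,  1.06749794]), 'moment': array([ 0.02477429,  0.01656837, -0.01405527]), 'finger_gap': 94.26353272977364}
{'vertical_fov': 45.347743936001066, 'cx': 282.7545823535321, 'cy': 204.52230832365416, 'rvec': array([ 2.15206618, -2.11358567,  0.20625168]), 'tvec': array([  43.06398894,  510.99935076, 1342.5280226 ])} [ 261.37894442   67.73884361 1411.54129644]
{'vertical_fov': 44.48403949504703, 'cx': 271.33823926783333, 'cy': 209.17836622138645, 'rvec': array([ 2.03486872, -0.83113641,  0.43886662]), 'tvec': array([-324.99516389,  255.84232136, 1150.14448491])} [-332.86591725 -807.88383333  854.65401133]
```

View pics/top0.png

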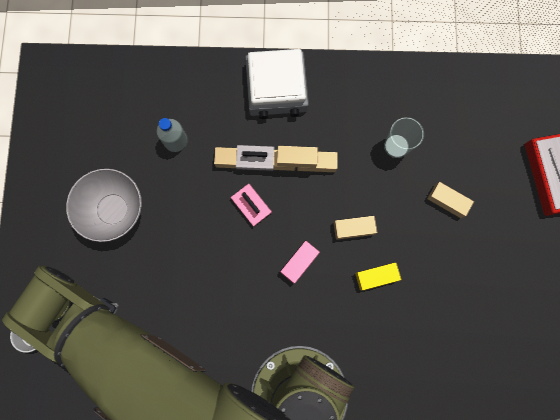

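View pics/side0.png

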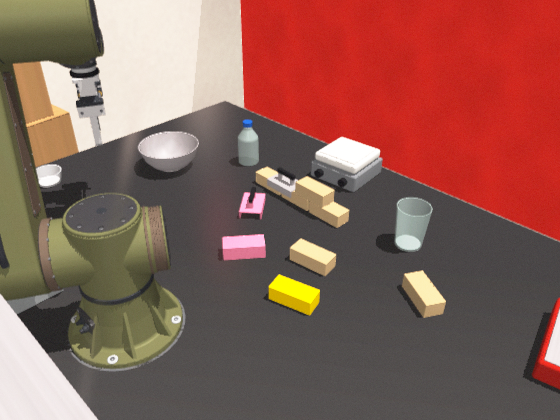

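The top view shows the grey cap at (255,156) on the wall and the laid block at (297,156). The buff spares are at (355,227) and (451,200).

Things that could be mistaken for my targets:
- **Cap:** grey at (255,156), or the pink look-alike at (251,204). I choose the grey one.
- **Spares:** buff at (355,227) and (451,200), against pink (300,262) and yellow (378,276). I choose the buff ones. The buff block at (297,156) is the laid one.

```bash
python3 - <<'E'
from h import *
c=np.load("top0.npy",allow_pickle=True).item(); s=np.load("side0.npy",allow_pickle=True).item()
a=c["pixels"][130:250,200:480]; cv2.imwrite("pics/crop_top.png",cv2.resize(a,None,fx=2.8,fy=2.8,interpolation=cv2.INTER_CUBIC))
a=s["pixels"][150:320,230:450]; cv2.imwrite("pics/crop_side.png",cv2.resize(a,None,fx=3.5,fy=3.5,interpolation=cv2.INTER_CUBIC))
for n,u,v in(("A",355,227),("B",451,200)):
    print(n,c["pixels"][v,u],plane(c,u,v,40))
hsv=cv2.cvtColor(c["pixels"],cv2.COLOR_BGR2HSV)
for p in[(355,227),(360,237),(451,200),(297,156),(297,168),(225,157),(240,157),(255,155),(330,162),(270,150)]: print(p,hsv[p[1],p[0]])
E
```

```text
A [168 220 240] [ 452.0706451  -148.00644474   40.        ]
B [167 219 240] [ 533.11731124 -417.24799822   40.        ]
(355, 227) [ 22  77 240]
(360, 237) [ 0  9 28]
(451, 200) [ 21  78 240]
(297, 156) [ 21  83 237]
(297, 168) [19 82 59]
(225, 157) [ 19  89 230]
(240, 157) [  0  11 138]
(255, 155) [150  12  21]
(330, 162) [ 22  79 239]
(270, 150) [176   9 204]
```

View pics/crop_top.png

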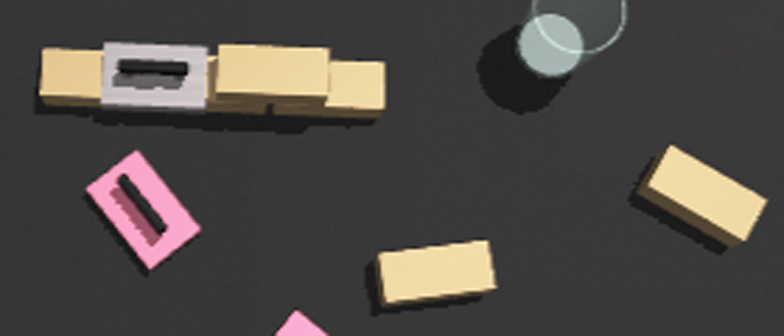

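View pics/crop_side.png

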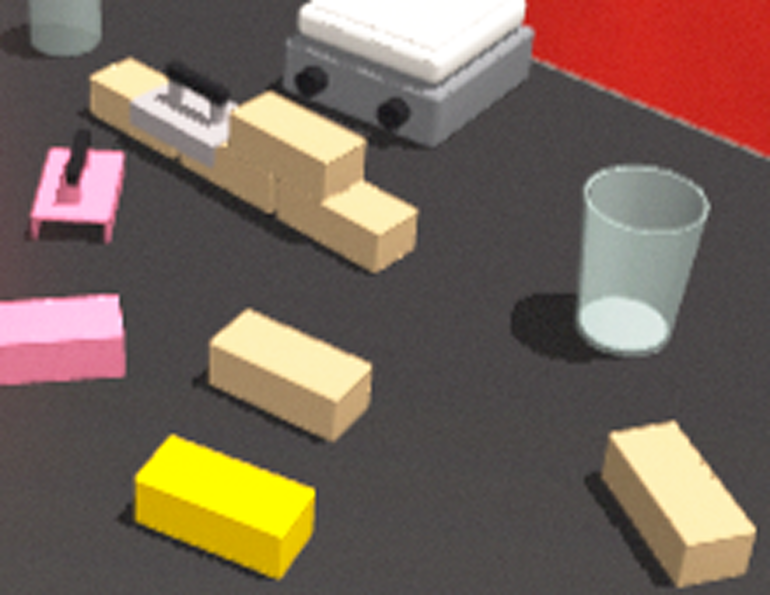

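The crops confirm the choice: the grey cap is left of the laid block and the two buff spares lie flat. Next I'll measure them.

```bash
cat >> h.py <<'E'
def topmask(c,vmin=170,up=4):
    im=cv2.resize(c["pixels"],None,fx=up,fy=up,interpolation=cv2.INTER_CUBIC)
    hsv=cv2.cvtColor(im,cv2.COLOR_BGR2HSV)
    return cv2.inRange(hsv,(12,45,vmin),(30,140,255))
def faces(c,z,vmin=170,up=4,amin=150):
    m=topmask(c,vmin,up); cs,_=cv2.findContours(m,cv2.RETR_EXTERNAL,cv2.CHAIN_APPROX_NONE); out=[]
    for k in cs:
        if cv2.contourArea(k)<amin*up*up: continue
        p=k.reshape(-1,2)
        q=np.array([plane(c,(u+.5)/up-.5,(v+.5)/up-.5,z)[:2] for u,v in p])
        r=cv2.minAreaRect(q.astype(np.float32)); b=cv2.boxPoints(r)
        e=[b[1]-b[0],b[2]-b[1]]; l=[np.linalg.norm(x) for x in e]; L=e[int(np.argmax(l))]
        ang=np.degrees(np.arctan2(L[1],L[0]))%180
        out.append((np.round(r[0],1),np.round(sorted(l),1),round(ang,2),np.round(p.mean(0)/up)))
    return out
E
python3 - <<'E'
from h import *
c=np.load("top0.npy",allow_pickle=True).item(); s=np.load("side0.npy",allow_pickle=True).item()
for z in(40,80):
  for f in faces(c,z): print("top",z,*f)
for vm in (170,200,215,225):
  for f in faces(s,40,vm): print("side",vm,*f)
hs=cv2.cvtColor(s["pixels"],cv2.COLOR_BGR2HSV)
for p in[(320,250),(305,262),(420,285),(312,187),(300,200)]: print(p,hs[p[1],p[0]])
E
```

```text
top 40 [ 453.9 -149.7] [ 49.7 109.8] 98.25 [356. 227.]
top 40 [ 537.9 -420.7] [ 49.2 109.5] 60.03 [453. 199.]
top 40 [648.4 216.4] [49.2 61.9] 88.41 [226. 156.]
top 40 [650.6  -8.4] [ 60.4 181.4] 87.21 [302. 157.]
top 80 [ 448.3 -143.4] [ 48.2 106.6] 98.25 [356. 227.]
top 80 [ 529.8 -406.5] [ 47.8 106.3] 60.03 [453. 199.]
top 80 [637.1 212.1] [47.8 60.1] 88.41 [226. 156.]
top 80 [639.2  -6.1] [ 58.6 176.1] 87.21 [302. 157.]
side 170 [ 526.3 -434. ] [ 65.5 150.7] 51.27 [426. 294.]
side 170 [ 438.2 -162.7] [ 85.5 131.3] 97.87 [316. 255.]
side 170 [662.  -11.4] [101.1 271.9] 73.99 [323. 199.]
side 170 [ 395.  1290.7] [ 163.8 1144.4] 71.6 [ 43. 114.]
side 200 [ 535.9 -422.2] [ 50.1 113.5] 59.71 [425. 288.]
side 200 [ 453.3 -158.2] [ 52.4 125.2] 98.05 [315. 253.]
side 200 [669.4  -9.5] [ 83.1 262.3] 71.81 [326. 200.]
side 200 [ 410.7 1301.1] [ 161.  1070.8] 68.62 [ 54. 110.]
side 215 [ 536.4 -421.9] [ 49.4 112.1] 59.9 [425. 288.]
side 215 [ 452.7 -151.4] [ 51.2 111.1] 98.61 [313. 251.]
side 215 [641.3 -68.5] [52.7 67.6] 87.62 [335. 209.]
side 215 [692.   55.5] [ 53.3 119.7] 89.18 [315. 186.]
side 215 [ 434.5 1359.6] [160.2 930.1] 68.55 [ 52. 106.]
side 225 [ 536.4 -421.8] [ 48.7 111.7] 59.68 [425. 288.]
side 225 [ 452.7 -151.3] [ 50.  110.5] 98.39 [313. 251.]
side 225 [641.1 -68.6] [51.2 65.8] 87.71 [335. 209.]
side 225 [692.7  56. ] [ 51.9 118.2] 88.55 [315. 186.]
side 225 [ 379.7 1151.8] [132.8 267.3] 45.4 [ 49. 115.]
(320, 250) [ 25  69 253]
(305, 262) [ 17 103 166]
(420, 285) [ 25  72 253]
(312, 187) [ 25  70 253]
(300, 200) [ 16 101 157]
```

```bash
python3 - <<'E'
from h import *
c=np.load("top0.npy",allow_pickle=True).item(); s=np.load("side0.npy",allow_pickle=True).item()
for f in faces(s,80,220)[:5]: print("side80",*f)
m=topmask(c); 
# edges of laid block and right piece in top view
up=4
for u in (216,222,228,234,280,290,300,310,316,320,326,330,335):
    col=m[:,int(u*up+1.5)]; r=np.nonzero(col[140*up:180*up])[0]+140*up
    if len(r):
        a,b=(r.min()+.5)/up-.5-.125,(r.max()+.5)/up-.5+.125
        z=80 if 277<u<318 else 40
        print(u,round(a,2),round(b,2),plane(c,u,a,z)[:2].round(1),plane(c,u,b,z)[:2].round(1))
for v in (150,152,154,156,158,160,162,164,166):
    row=m[int(v*up+1.5)]; r=np.nonzero(row[205*up:350*up])[0]+205*up
    d=np.nonzero(np.diff(r)>1)[0]
    segs=np.split(r,d+1)
    print(v,[(round(float(x[0])/up-.5,2),round(float(x[-1]+1)/up-.5,2)) for x in segs if len(x)>3])
E
```

```text
side80 [ 493.7 -440.8] [ 46.7 106.3] 59.93 [425. 288.]
side80 [ 414.2 -183.7] [ 48.3 105.6] 98.53 [313. 251.]
side80 [ 593.7 -104.7] [49.7 63.4] 88.43 [335. 209.]
side80 [641.9  13.4] [ 50.  112.9] 88.72 [315. 186.]
side80 [ 451.3 1300. ] [146.8 745.5] 62.53 [ 47. 102.]
216 147.0 163.5 [672.8 243.7] [624.7 241.7]
222 147.25 163.5 [672.4 226.7] [625.1 224.9]
228 147.5 163.75 [672.  209.8] [624.7 208. ]
234 147.75 164.5 [671.7 192.8] [622.8 191.1]
280 145.5 162.5 [668.8  63. ] [620.5  62.1]
290 145.75 162.75 [668.7  35.5] [620.4  34.8]
300 146.25 163.5 [667.8   7.9] [618.8   7.4]
310 146.5 163.5 [667.7 -19.6] [619.4 -20. ]
316 146.75 167.5 [667.3 -36.1] [608.5 -36.4]
320 151.25 167.75 [666.5 -50.7] [618.4 -50.8]
326 151.5 168.0 [666.1 -67.7] [618.  -67.7]
330 151.5 168.5 [666.4 -79. ] [616.8 -79. ]
335 151.75 168.5 [665.9 -93.2] [617.1 -93.1]
150 [(214.75, 236.5), (273.5, 317.0)]
152 [(214.75, 236.25), (277.5, 333.5), (333.75, 336.0)]
154 [(214.75, 236.25), (277.25, 336.75)]
156 [(214.75, 236.0), (277.25, 336.75)]
158 [(214.5, 236.0), (272.75, 274.0), (276.75, 336.75)]
160 [(214.25, 236.0), (272.75, 274.0), (276.5, 336.75)]
162 [(213.75, 235.75), (272.75, 274.0), (276.5, 336.75)]
164 [(228.25, 235.75), (272.5, 274.0), (316.25, 336.75)]
166 [(316.0, 336.75)]
```

```bash
python3 - <<'E'
from h import *
c=np.load("top0.npy",allow_pickle=True).item(); s=np.load("side0.npy",allow_pickle=True).item()
up=4
def bar(c,box,z,vmax):
    u0,u1,v0,v1=box
    g=cv2.resize(c["pixels"],None,fx=up,fy=up,interpolation=cv2.INTER_CUBIC).max(2)
    m=(g[v0*up:v1*up,u0*up:u1*up]<vmax).astype(np.uint8)
    n,l,st,ce=cv2.connectedComponentsWithStats(m); i=1+np.argmax(st[1:,4])
    v,u=np.nonzero(l==i); p=np.array([plane(c,(a+u0*up+.5)/up-.5,(b+v0*up+.5)/up-.5,z)[:2] for a,b in zip(u,v)])
    r=cv2.minAreaRect(p.astype(np.float32)); print(r,p.mean(0),st[i],u.mean()/up+u0,v.mean()/up+v0)
for vm in(40,60,80):
    bar(c,(238,271,149,164),78,vm); bar(s,(270,302,163,185),78,vm)
print(proj(c,[[646,133,78],[646,98,78],[646,168,78],[520,5,0]]),proj(s,[[646,133,78],[646,98,78],[646,168,78],[520,5,0]]))
# hotplate front
print(plane(c,277,117,0),plane(c,277,105,90))
E
```

```text
((642.93505859375, 132.828125), (12.852553367614746, 64.51445007324219), 0.5008946061134338) [642.49392582 131.44221969] [ 20  13  95  20 907] 255.2637816979052 154.80595369349504
((633.505615234375, 123.49044799804688), (72.8746566772461, 14.825643539428711), 88.34209442138672) [633.86708245 122.038156  ] [ 31  25  67  41 711] 285.9145569620253 174.28902953586498
((642.8602294921875, 133.16151428222656), (66.70987701416016, 15.375850677490234), 88.75621795654297) [643.63236199 133.20257501] [  18   11   98   25 1802] 254.63360155382907 154.39248057713652
((637.9849853515625, 125.28105163574219), (81.30622863769531, 26.30309295654297), 87.13884735107422) [638.15058292 125.01702155] [  27   18   77   50 1511] 286.2040039708802 173.4424222369292
((641.97802734375, 133.5033721923828), (67.45528411865234, 18.717565536499023), 88.23342895507812) [643.19996608 133.5254778 ] [  17   10   99   30 2100] 254.51166666666666 154.5425
((647.545654296875, 134.06393432617188), (103.77201080322266, 99.1520767211914), 45.397884368896484) [660.5004246  136.02076854] [   0    0  128   69 6211] 288.73583158911606 169.61970697150218
[[254.3564233  153.18553576]
 [267.10588426 153.44275683]
 [241.59975751 152.92816934]
 [299.13071779 204.3100939 ]] [[285.71270427 171.19230649]
 [294.07514407 175.3352313 ]
 [277.57013579 167.15831046]
 [286.61301064 226.75667742]]
[780.30569504  73.10699083   0.        ] [782.12637494  73.42084495  90.        ]
```

Call:
jog_arm(
  commands=[
    [0.4034,-0.3606,0,0,0,-0.5425,1],
    [0.4034,-0.3606,0,0,0,-0.5425,1],
    [0.4034,-0.3606,0,0,0,-0.5425,1],
    [0.4034,-0.3606,0,0,0,-0.5425,1],
    [0.4034,-0.3606,0,0,0,-0.5425,1],
    [0.4034,-0.3606,0,0,0,-0.5425,1],
    [0.4034,-0.3606,0,0,0,-0.5425,1],
    [0.4034,-0.3606,0,0,0,-0.5425,1],
    [0.4034,-0.3606,0,0,0,-0.5425,1],
    [0.4034,-0.3606,0,0,0,-0.5425,1],
  ],
)

```text
clock: 1.35
eef_pos: [647.1, 130.6, 204.1]
eef_rot: [-3.14, 0.0, 1.545]
wrist_force: [-0.6, 0.2, 0.5]
finger_gap: 94.2
```

Call:
jog_arm(
  commands=[
    [-0.002,-0.001,-0.04,0,0,0,0.5],
    [-0.002,-0.001,-0.08,0,0,0,0.5],
    [-0.002,-0.001,-0.11,0,0,0,0.5],
    [-0.002,-0.001,-0.135,0,0,0,0.5],
    [-0.002,-0.001,-0.153,0,0,0,0.5],
    [-0.002,-0.001,-0.153,0,0,0,0.5],
    [-0.002,-0.001,-0.153,0,0,0,0.5],
    [-0.002,-0.001,-0.153,0,0,0,0.5],
    [-0.002,-0.001,-0.153,0,0,0,0.5],
    [-0.002,-0.001,-0.153,0,0,0,0.5],
  ],
  grip_force=15,
)

```text
clock: 2.6
eef_pos: [644.1, 132.0, 52.7]
eef_rot: [3.141, -0.0, 1.549]
wrist_force: [0.7, -0.9, -0.3]
finger_gap: 46.9
```

```bash
python3 - <<'E'
from h import *
for n,b in(("top",(130,190,200,350)),("side",(120,240,230,380))):
    c=cam(n); a=c["pixels"][b[0]:b[1],b[2]:b[3]]; cv2.imwrite(f"pics/{n}1.png",cv2.resize(a,None,fx=5,fy=5,interpolation=cv2.INTER_CUBIC))
print(manip.read_state()["eef_pos"])
E
```

```text
[644.04298805 131.98441344  52.57512169]
```

View pics/side1.png

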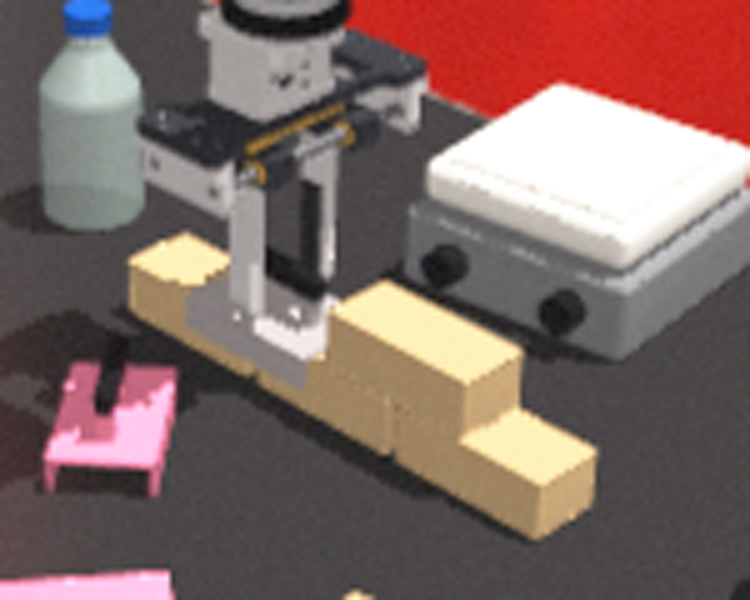

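The fingers straddle the bar (crop pixel 290,270), so I'll close and lift.

Call:
jog_arm(
  commands=[
    [0,0,0,0,0,0,0],
    [0,0,0,0,0,0,0],
    [0,0,0,0,0,0,0],
    [0,0,0,0,0,0,0],
    [0,0,0,0,0,0,0],
    [0,0,0.005,0,0,0,0],
    [0,0,0.015,0,0,0,0],
    [0,0,0.035,0,0,0,0],
    [0,0,0.06,0,0,0,0],
    [0,0,0.08,0,0,0,0],
  ],
  grip_force=20,
)

```text
clock: 3.95
eef_pos: [644.3, 132.1, 134.9]
eef_rot: [3.14, -0.0, 1.549]
wrist_force: [-0.3, 0.4, -2.3]
finger_gap: 12.1
```

```bash
python3 - <<'E'
from h import *
for n,b in(("side",(120,240,230,380)),):
    c=cam(n); a=c["pixels"][b[0]:b[1],b[2]:b[3]]; cv2.imwrite(f"pics/{n}2.png",cv2.resize(a,None,fx=5,fy=5,interpolation=cv2.INTER_CUBIC))
s=manip.read_state(); print(s["eef_pos"],s["finger_gap"],s["wrist_force"])
E
```

```text
[645.20059384 132.20877304 137.57560827] 11.4867613474962 [ 1.55497617 -0.23261812  1.1424897 ]
```

View pics/side2.png

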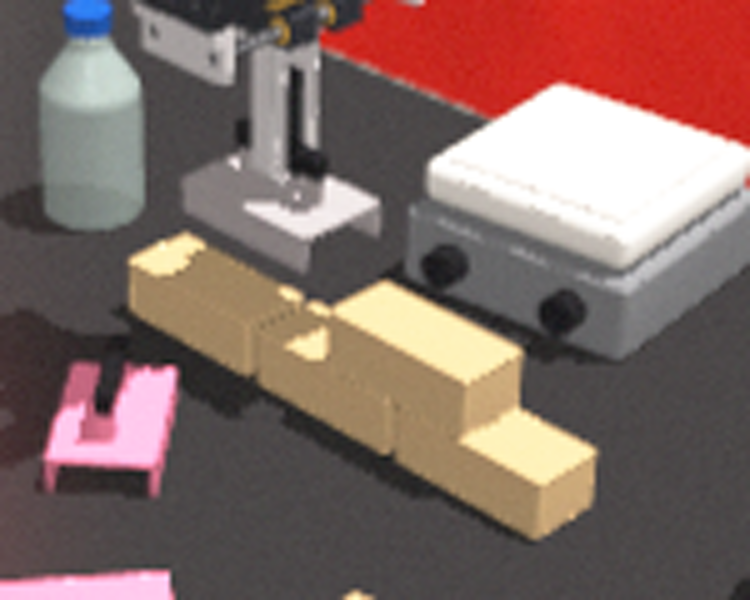

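Call:
jog_arm(
  commands=[
    [-0.04,0,0,0,0,0,0],
    [-0.08,-0.02,0,0,0,0,0],
    [-0.11,-0.06,0,0,0,0,0],
    [-0.124,-0.1,0,0,0,0,0],
    [-0.124,-0.127,-0.02,0,0,0,0],
    [-0.124,-0.127,-0.05,0,0,0,0],
    [-0.124,-0.127,-0.075,0,0,0,0],
    [-0.124,-0.127,-0.088,0,0,0,0],
    [-0.124,-0.127,-0.092,0,0,0,0],
    [-0.124,-0.127,-0.092,0,0,0,0],
  ],
)

```text
clock: 5.25
eef_pos: [520.3, 5.0, 41.0]
eef_rot: [3.141, 0.0, 1.549]
wrist_force: [0.9, -0.8, -1.8]
finger_gap: 11.7
```

```bash
python3 - <<'E'
from h import *
for n,b in(("side",(160,280,210,360)),):
    c=cam(n); a=c["pixels"][b[0]:b[1],b[2]:b[3]]; cv2.imwrite(f"pics/{n}3.png",cv2.resize(a,None,fx=5,fy=5,interpolation=cv2.INTER_CUBIC))
s=manip.read_state(); print(s["eef_pos"],s["finger_gap"],s["wrist_force"])
E
```

```text
[520.44013612   5.0338563   41.21264121] 11.952779966317653 [ 0.6331353  -0.26951951 -2.21440974]
```

View pics/side3.png

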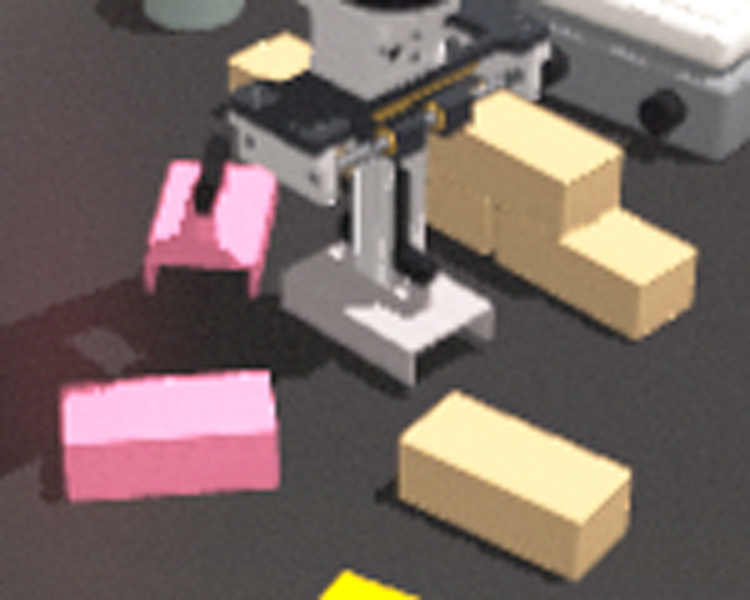

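Call:
jog_arm(
  commands=[
    [0,0,-0.002,0,0,0,0],
    [0,0,-0.004,0,0,0,0],
    [0,0,-0.006,0,0,0,0],
    [0,0,-0.007,0,0,0,0],
    [0,0,-0.008,0,0,0,0],
    [0,0,-0.009,0,0,0,0],
    [0,0,-0.01,0,0,0,0],
    [0,0,-0.01,0,0,0,0],
    [0,0,-0.01,0,0,0,0],
    [0,0,-0.01,0,0,0,0],
  ],
)

```text
clock: 6.55
eef_pos: [520.2, 5.0, 32.4]
eef_rot: [3.141, 0.0, 1.549]
wrist_force: [-12.4, -0.1, 24.7]
finger_gap: 11.7
```

Contact. Now I'll release and rise.

Call:
jog_arm(
  commands=[
    [0,0,0.001,0,0,0,0],
    [0,0,0.001,0,0,0,0.4],
    [0,0,0.001,0,0,0,0.4],
    [0,0,0.001,0,0,0,0.4],
    [0,0,0.001,0,0,0,0.4],
    [0,0,0.02,0,0,0,0.4],
    [0,0,0.05,0,0,0,0.5],
    [0,0,0.09,0,0,0,0.7],
    [0,0,0.13,0,0,0,1],
    [0,0,0.15,0,0,0,1],
  ],
)

```text
clock: 7.8
eef_pos: [520.5, 5.0, 182.6]
eef_rot: [3.139, 0.0, 1.549]
wrist_force: [0.0, 0.1, -0.4]
finger_gap: 73.7
```

```bash
python3 - <<'E'
from h import *
for n,b in(("side",(160,280,210,360)),):
    c=cam(n); a=c["pixels"][b[0]:b[1],b[2]:b[3]]; cv2.imwrite(f"pics/{n}4.png",cv2.resize(a,None,fx=5,fy=5,interpolation=cv2.INTER_CUBIC))
s=manip.read_state(); print(s["eef_pos"],s["finger_gap"],s["wrist_force"])
E
```

```text
[521.1140847    4.94268766 184.39335891] 77.85667791605694 [0.73141106 0.00590741 2.38502223]
```

View pics/side4.png

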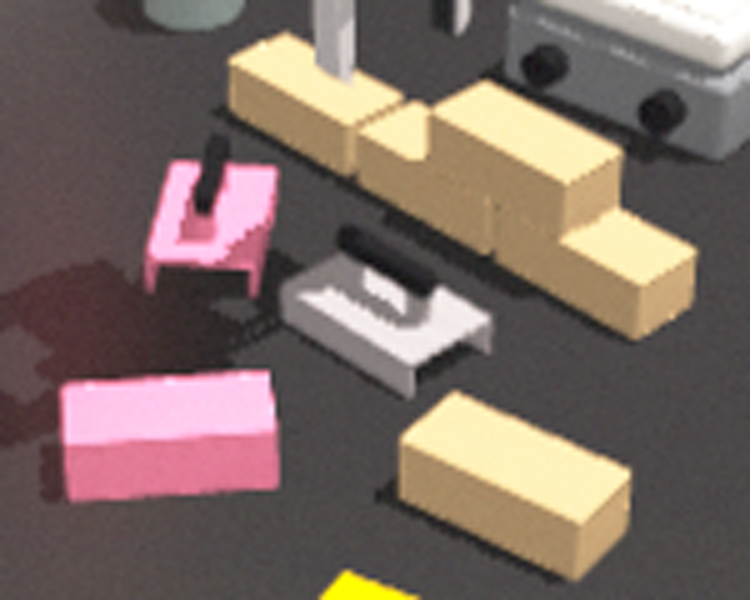

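The cap stands upright on the bench at (crop 390,310), clear of the wall. Next is the near buff spare, A.

Call:
jog_arm(
  commands=[
    [-0.0667,-0.1555,0,0,0,0.08,1],
    [-0.0667,-0.1555,0,0,0,0.08,1],
    [-0.0667,-0.1555,0,0,0,0.08,1],
    [-0.0667,-0.1555,0,0,0,0.08,1],
    [-0.0667,-0.1555,-0.05,0,0,0.08,1],
    [-0.0667,-0.1555,-0.1,0,0,0.08,1],
    [-0.0667,-0.1555,-0.14,0,0,0.08,1],
    [-0.0667,-0.1555,-0.163,0,0,0.08,1],
    [-0.0667,-0.1555,-0.173,0,0,0.08,1],
    [-0.0667,-0.1555,-0.173,0,0,0.08,1],
  ],
)

```text
clock: 9.1
eef_pos: [453.4, -150.1, 7.3]
eef_rot: [-3.141, -0.0, 1.717]
wrist_force: [0.1, -0.6, 0.7]
finger_gap: 93.9
```

Call:
jog_arm(
  commands=[
    [0,0,0,0,0,0,0.3],
    [0,0,0,0,0,0,0.3],
    [0,0,0,0,0,0,0.3],
    [0,0,0,0,0,0,0.3],
    [0,0,0,0,0,0,0.3],
    [0,0,0.003,0,0,0,0.3],
    [0,0,0.006,0,0,0,0.3],
    [0,0,0.01,0,0,0,0.3],
    [0,0,0.02,0,0,0,0.3],
    [0,0,0.03,0,0,0,0.3],
  ],
  grip_force=25,
)

```text
clock: 10.35
eef_pos: [453.4, -150.5, 38.3]
eef_rot: [3.141, 0.0, 1.716]
wrist_force: [0.3, -0.0, -2.2]
finger_gap: 50.2
```

```bash
python3 - <<'E'
from h import *
for n,b in(("side",(180,300,230,380)),):
    c=cam(n); a=c["pixels"][b[0]:b[1],b[2]:b[3]]; cv2.imwrite(f"pics/{n}5.png",cv2.resize(a,None,fx=5,fy=5,interpolation=cv2.INTER_CUBIC))
s=manip.read_state(); print(s["eef_pos"],s["finger_gap"],s["wrist_force"],s["moment"])
E
```

```text
[ 454.00283658 -150.76612088   39.49574193] 49.75330045553319 [ 0.40154985 -0.37553606 -0.71534762] [-0.08204574 -0.02394715  0.02019924]
```

View pics/side5.png

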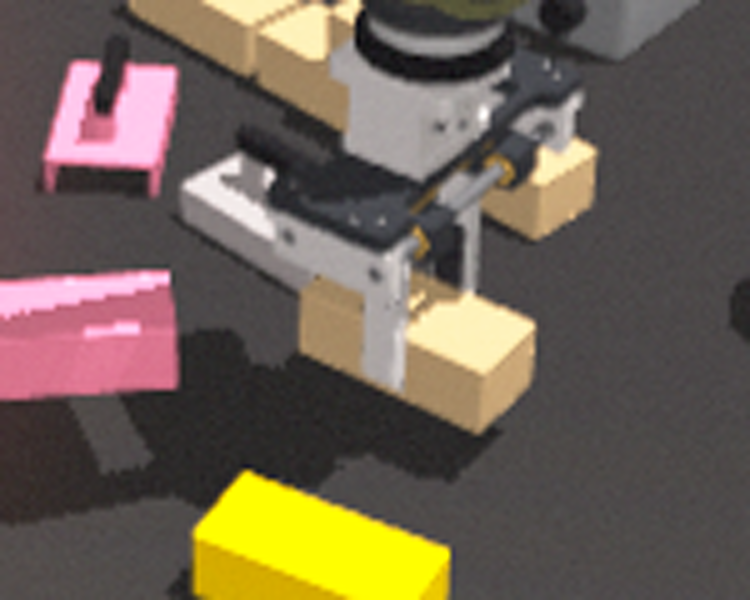

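Call:
jog_arm(
  commands=[
    [0,0,0.05,0,0,0,0.3],
    [0,0,0.112,0,0,0,0.3],
    [0.04,0.05,0.112,0,0,-0.08,0.3],
    [0.08,0.1,0.112,0,0,-0.08,0.3],
    [0.11,0.15,0.112,0,0,-0.08,0.3],
    [0.14,0.2,0.112,0,0,-0.08,0.3],
    [0.17,0.25,0.112,0,0,-0.08,0.3],
    [0.1927,0.2835,0.112,0,0,-0.08,0.3],
    [0.1927,0.2835,0.09,0,0,-0.08,0.3],
    [0.1927,0.2835,0.07,0,0,-0.08,0.3],
  ],
)

```text
clock: 11.65
eef_pos: [645.8, 133.2, 106.4]
eef_rot: [-3.141, 0.0, 1.549]
wrist_force: [-0.4, 0.3, -2.1]
finger_gap: 49.8
```

```bash
python3 - <<'E'
from h import *
for n,b in(("side",(120,240,230,380)),("top",(120,200,200,350))):
    c=cam(n); np.save(f"{n}6.npy",c,allow_pickle=True);a=c["pixels"][b[0]:b[1],b[2]:b[3]]; cv2.imwrite(f"pics/{n}6.png",cv2.resize(a,None,fx=5,fy=5,interpolation=cv2.INTER_CUBIC))
s=manip.read_state(); print(s["eef_pos"],s["eef_rot"],s["finger_gap"],s["wrist_force"],s["moment"])
E
```

```text
[644.68217768 132.43286738 104.76424592] [-3.13724309e+00  7.83034451e-04  1.54815546e+00] 49.99851288243199 [ 0.42329549  0.30082028 -2.67453761] [-0.08951267  0.0994696   0.01721581]
```

View pics/side6.png

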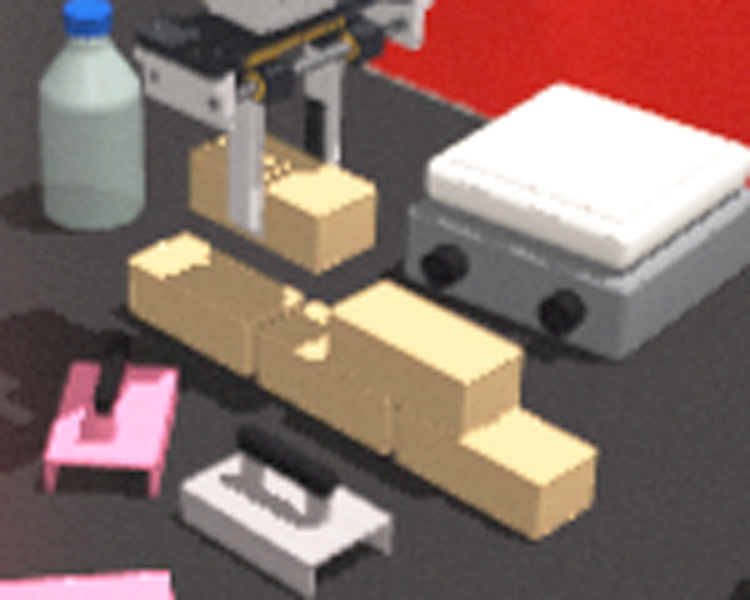

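View pics/top6.png

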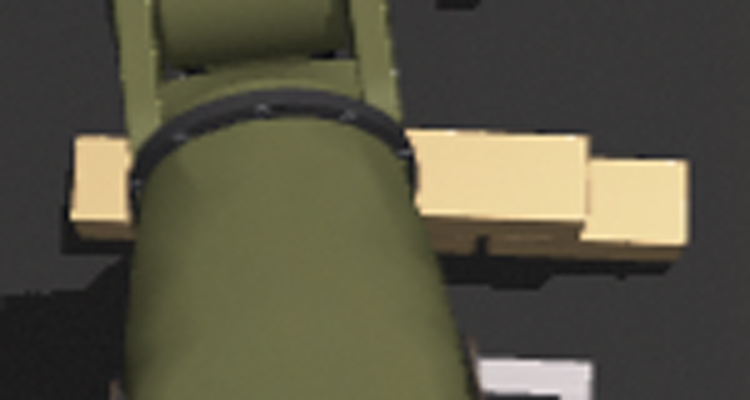

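```bash
python3 - <<'E'
from h import *
s=np.load("side6.npy",allow_pickle=True).item()
q=lambda x,y:(230+(x+.5)/5-.5,120+(y+.5)/5-.5)
z=106.4-8+40
for p in((318,213),(375,183)): print(plane(s,*q(*p),z-1).round(1))
for p in((335,313),(467,384),(522,350),(390,283)): print("laid",plane(s,*q(*p),80).round(1))
for p in((253,330),(305,302)): pass
for p in((250,328),(535,488),(595,452)): print("base",plane(s,*q(*p),40).round(1))
E
```

```text
[623.9  82.3 137.4]
[674.3  83.9 137.4]
laid [619.9  63.1  80. ]
laid [616.4 -41.7  80. ]
laid [666.1 -40.   80. ]
laid [668.5  63.9  80. ]
base [619.3 132.2  40. ]
base [611.1 -98.8  40. ]
base [662.8 -99.7  40. ]
```

Call:
jog_arm(
  commands=[
    [0,0,-0.02,0,0,0,0.3],
    [0,0,-0.035,0,0,0,0.3],
    [0,0,-0.045,0,0,0,0.3],
    [0,0,-0.053,0,0,0,0.3],
    [0,0,-0.055,0,0,0,0.3],
    [0,0,-0.055,0,0,0,0.3],
    [0,0,-0.055,0,0,0,0.3],
    [0,0,-0.055,0,0,0,0.3],
    [0,0,-0.055,0,0,0,0.3],
    [0,0,-0.055,0,0,0,0.3],
  ],
)

```text
clock: 13.0
eef_pos: [646.0, 133.0, 52.5]
eef_rot: [3.141, -0.0, 1.549]
wrist_force: [-0.4, 1.2, -2.7]
finger_gap: 49.9
```

```bash
python3 - <<'E'
from h import *
for n,b in(("side",(140,240,240,365)),):
    c=cam(n); np.save(f"{n}7.npy",c,allow_pickle=True);a=c["pixels"][b[0]:b[1],b[2]:b[3]]; cv2.imwrite(f"pics/{n}7.png",cv2.resize(a,None,fx=6,fy=6,interpolation=cv2.INTER_CUBIC))
s=manip.read_state(); print(s["eef_pos"],s["eef_rot"],s["finger_gap"],s["wrist_force"],s["moment"])
E
```

```text
[645.99575598 132.99341786  52.47953639] [ 3.14156393e+00 -3.34922443e-06  1.54858365e+00] 49.84325685637619 [-0.08402365 -0.01270178 -2.50922739] [-0.14179631  0.000965   -0.0197178 ]
```

View pics/side7.png

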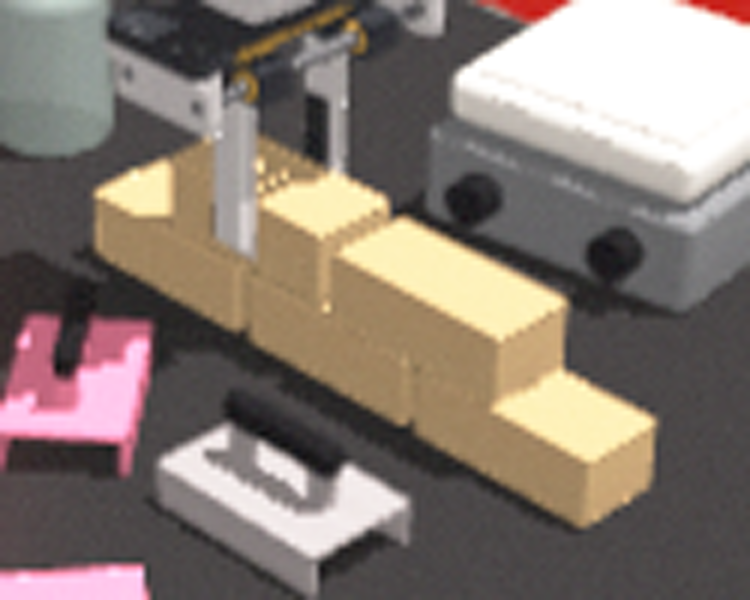

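Call:
jog_arm(
  commands=[
    [-0.002,0,0,0,0,0,0.3],
    [-0.002,0,-0.001,0,0,0,0.3],
    [-0.002,0,-0.002,0,0,0,0.3],
    [-0.002,0,-0.003,0,0,0,0.3],
    [-0.002,0,-0.004,0,0,0,0.3],
    [-0.002,0,-0.005,0,0,0,0.3],
    [-0.002,0,-0.006,0,0,0,0.3],
    [-0.002,0,-0.006,0,0,0,0.3],
    [-0.002,0,-0.006,0,0,0,0.3],
    [-0.002,0,-0.006,0,0,0,0.3],
  ],
)

```text
clock: 14.3
eef_pos: [644.0, 133.0, 47.6]
eef_rot: [3.141, -0.0, 1.549]
wrist_force: [-5.6, -1.1, 8.3]
finger_gap: 50.1
```

```bash
python3 - <<'E'
from h import *
for n,b in(("side",(140,240,240,365)),):
    c=cam(n); np.save(f"{n}8.npy",c,allow_pickle=True);a=c["pixels"][b[0]:b[1],b[2]:b[3]]; cv2.imwrite(f"pics/{n}8.png",cv2.resize(a,None,fx=6,fy=6,interpolation=cv2.INTER_CUBIC))
s=manip.read_state(); print(s["eef_pos"],s["wrist_force"])
E
```

```text
[644.04116948 133.02184132  47.59329857] [-5.60486366 -1.23357125  9.03614866]
```

View pics/side8.png

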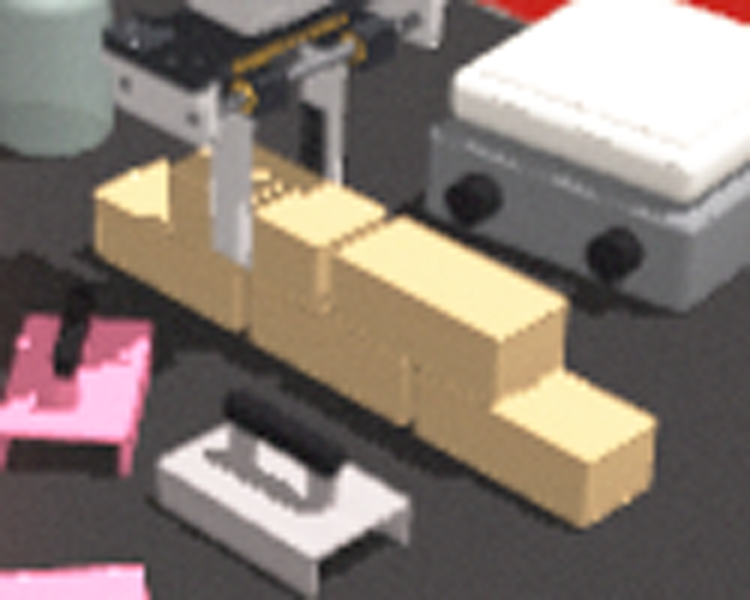

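Block A is flush in line with the laid block, joint at about (327,255) in the crop. I'll release it.

Call:
jog_arm(
  commands=[
    [0,0,0.0005,0,0,0,0.8],
    [0,0,0.0005,0,0,0,0.8],
    [0,0,0.0005,0,0,0,0.8],
    [0,0,0.0005,0,0,0,0.8],
    [0,0,0.001,0,0,0,0.8],
    [0,0,0.02,0,0,0,0.8],
    [0,0,0.05,0,0,0,0.8],
    [0,0,0.09,0,0,0,1],
    [0,0,0.13,0,0,0,1],
    [0,0,0.15,0,0,0,1],
  ],
)

```text
clock: 15.6
eef_pos: [644.5, 133.1, 200.7]
eef_rot: [3.137, -0.001, 1.549]
wrist_force: [-0.9, 0.5, -0.7]
finger_gap: 93.8
```

Call:
jog_arm(
  commands=[
    [-0.03,-0.05,0,0,0,0,1],
    [-0.06,-0.1,0,0,0,-0.05,1],
    [-0.08,-0.15,0,0,0,-0.1,1],
    [-0.1,-0.2,0,0,0,-0.15,1],
    [-0.107,-0.26,0,0,0,-0.2,1],
    [-0.107,-0.32,0,0,0,-0.24,1],
    [-0.107,-0.38,0,0,0,-0.24,1],
    [-0.107,-0.43,0,0,0,-0.24,1],
    [-0.107,-0.48,0,0,0,-0.24,1],
    [-0.107,-0.5543,0,0,0,-0.24,1],
  ],
)

```text
clock: 16.85
eef_pos: [537.1, -410.8, 198.4]
eef_rot: [3.14, 0.0, 1.047]
wrist_force: [0.9, -0.2, -0.6]
finger_gap: 93.9
```

```bash
python3 - <<'E'
from h import *
for n,b in(("top",(120,220,200,480)),("side",(140,240,240,365))):
    c=cam(n); np.save(f"{n}9.npy",c,allow_pickle=True);a=c["pixels"][b[0]:b[1],b[2]:b[3]]; cv2.imwrite(f"pics/{n}9.png",cv2.resize(a,None,fx=2.8 if n=="top" else 6,fy=2.8 if n=="top" else 6,interpolation=cv2.INTER_CUBIC))
    for f in faces(c,80,[170,222][n=="side"]): print(n,*f)
s=manip.read_state(); print(s["eef_pos"],s["eef_rot"],s["wrist_force"],s["finger_gap"])
E
```

```text
top [ 548.6 -386.2] [35.5 52.4] 59.38 [444. 191.]
top [640.   74.3] [ 59.8 335.6] 88.65 [274. 156.]
side [ 493.8 -440.9] [ 46.6 106.3] 59.85 [427. 289.]
side [ 593.7 -104.6] [49.2 63.3] 88.85 [335. 209.]
side [642.   13.6] [ 49.5 113.4] 88.87 [315. 186.]
side [643.  131.7] [ 50.5 113.3] 89.19 [286. 172.]
side [ 471.4 1377.7] [ 224.9 1023.8] 59.35 [ 39. 103.]
side [ 675.3 2225.8] [168.3 470. ] 69.33 [13. 38.]
[ 535.41359053 -414.43782259  196.70277742] [3.14121383e+00 8.16132738e-04 1.04133616e+00] [ 0.78863948  0.25829548 -0.1563704 ] 94.07008541341004
```

View pics/top9.png

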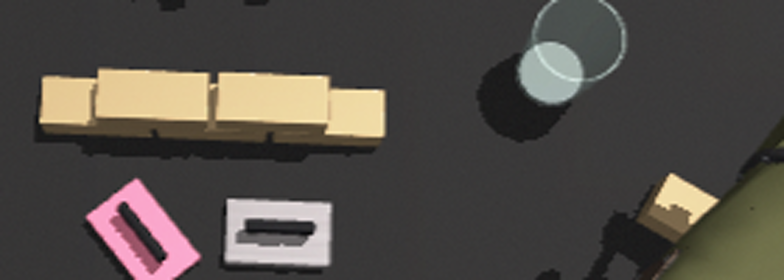

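View pics/side9.png

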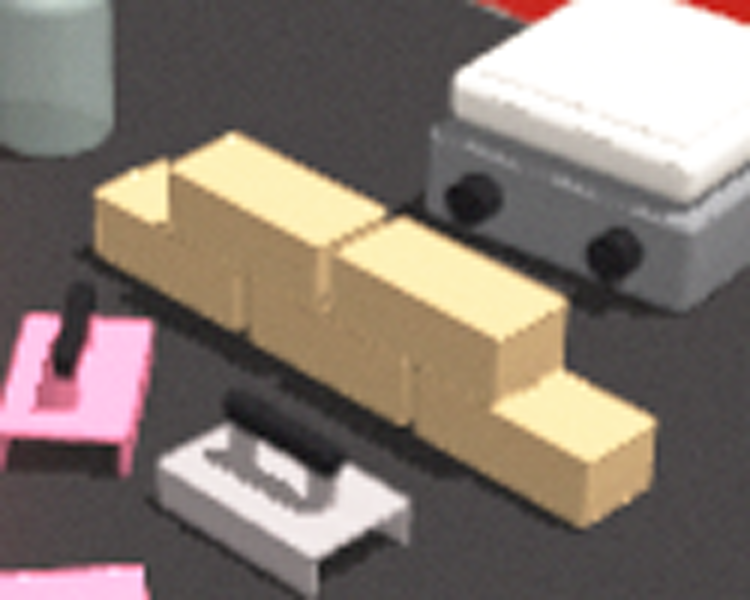

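The wall shows A and the laid block end to end, 118.1 mm apart. Next is spare B.

Call:
jog_arm(
  commands=[
    [0,0,0,0,0,0,1],
    [0,0,-0.05,0,0,0,1],
    [0,0,-0.1,0,0,0,1],
    [0,0,-0.14,0,0,0,1],
    [0,0,-0.17,0,0,0,1],
    [0,0,-0.183,0,0,0,1],
    [0,0,-0.189,0,0,0,1],
    [0,0,-0.189,0,0,0,1],
    [0,0,-0.189,0,0,0,1],
    [0,0,-0.189,0,0,0,1],
  ],
)

```text
clock: 18.2
eef_pos: [537.2, -409.7, 8.2]
eef_rot: [3.141, 0.0, 1.046]
wrist_force: [0.1, 0.7, -0.4]
finger_gap: 93.7
```

Call:
jog_arm(
  commands=[
    [0,0,0,0,0,0,0.3],
    [0,0,0,0,0,0,0.3],
    [0,0,0,0,0,0,0.3],
    [0,0,0,0,0,0,0.3],
    [0,0,0,0,0,0,0.3],
    [0,0,0.003,0,0,0,0.3],
    [0,0,0.006,0,0,0,0.3],
    [0,0,0.01,0,0,0,0.3],
    [0,0,0.02,0,0,0,0.3],
    [0,0,0.03,0,0,0,0.3],
  ],
)

```text
clock: 19.45
eef_pos: [537.1, -409.6, 38.4]
eef_rot: [3.141, 0.0, 1.046]
wrist_force: [-0.8, 0.5, -0.9]
finger_gap: 49.6
```

```bash
python3 - <<'E'
from h import *
for n,b in(("side",(210,330,350,500)),):
    c=cam(n); a=c["pixels"][b[0]:b[1],b[2]:b[3]]; cv2.imwrite(f"pics/{n}10.png",cv2.resize(a,None,fx=5,fy=5,interpolation=cv2.INTER_CUBIC))
s=manip.read_state(); print(s["eef_pos"],s["finger_gap"],s["wrist_force"])
E
```

```text
[ 537.62824901 -410.02394412   39.98278661] 49.72600239761335 [-0.51592827 -1.25415959 -0.14560265]
```

View pics/side10.png

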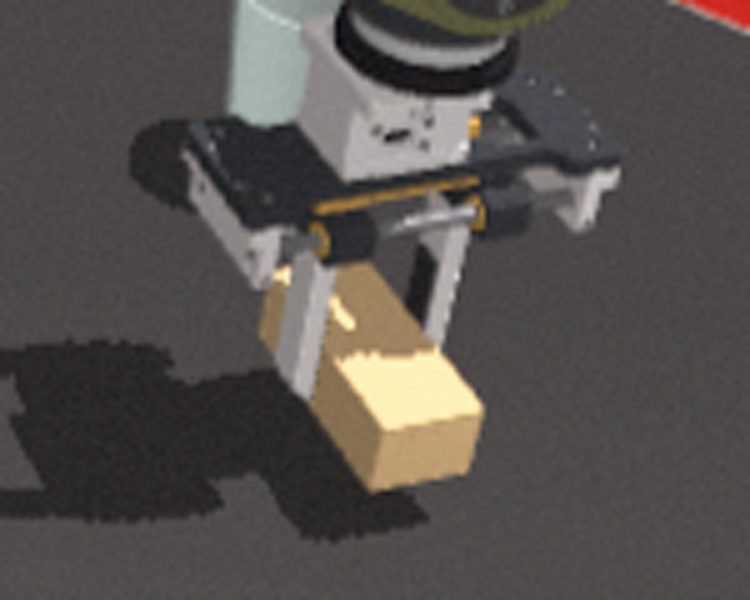

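The jog stopped 11.6 mm short in y, so the block's centre sits about 10 mm behind the grasp along its length. The grip is level and I'll allow for the offset when placing.

Call:
jog_arm(
  commands=[
    [0,0,0.05,0,0,0,0.3],
    [0,0,0.1,0,0,0,0.3],
    [0,0.02,0.125,0,0,0,0.3],
    [0.01,0.06,0.125,0,0,0.04,0.3],
    [0.02,0.11,0.125,0,0,0.08,0.3],
    [0.04,0.16,0.125,0,0,0.12,0.3],
    [0.06,0.21,0.125,0,0,0.16,0.3],
    [0.07,0.26,0.125,0,0,0.2,0.3],
    [0.08,0.31,0.125,0,0,0.24,0.3],
    [0.08,0.31,0.125,0,0,0.24,0.3],
  ],
)

```text
clock: 20.75
eef_pos: [617.5, -96.4, 162.9]
eef_rot: [3.141, -0.0, 1.553]
wrist_force: [0.6, -0.6, -1.3]
finger_gap: 49.9
```

```bash
python3 - <<'E'
from h import *
s=manip.read_state(); print(s["eef_pos"],s["eef_rot"],s["finger_gap"],s["wrist_force"])
E
```

```text
[617.47052003 -96.42371342 162.90066682] [ 3.14107244e+00 -2.03839229e-04  1.55336662e+00] 49.89601034066702 [ 0.63549727 -0.56100342 -1.33878551]
```

Call:
jog_arm(
  commands=[
    [0.01,0.05,0,0,0,0,0.3],
    [0.02,0.1,0,0,0,0,0.3],
    [0.0265,0.15,0,0,0,0,0.3],
    [0.0265,0.1835,0,0,0,0,0.3],
    [0.0265,0.1835,-0.02,0,0,0,0.3],
    [0.0265,0.1835,-0.045,0,0,0,0.3],
    [0.0265,0.1835,-0.062,0,0,0,0.3],
    [0.0265,0.1835,-0.066,0,0,0,0.3],
    [0.0265,0.1835,-0.066,0,0,0,0.3],
    [0.0265,0.1835,-0.066,0,0,0,0.3],
  ],
)

```text
clock: 22.0
eef_pos: [643.9, 83.9, 97.4]
eef_rot: [3.14, -0.0, 1.548]
wrist_force: [-0.2, -0.3, -1.3]
finger_gap: 49.8
```

```bash
python3 - <<'E'
from h import *
for n,b in(("side",(110,230,240,365)),):
    c=cam(n); np.save(f"{n}11.npy",c,allow_pickle=True);a=c["pixels"][b[0]:b[1],b[2]:b[3]]; cv2.imwrite(f"pics/{n}11.png",cv2.resize(a,None,fx=5,fy=5,interpolation=cv2.INTER_CUBIC))
s=manip.read_state(); print(s["eef_pos"],s["eef_rot"],s["finger_gap"],s["wrist_force"])
E
```

```text
[643.8759618   83.96786635  97.36508801] [ 3.14024760e+00 -1.29610556e-04  1.54849202e+00] 50.0583770988548 [-0.36642689 -0.17309865 -1.17597757]
```

View pics/side11.png

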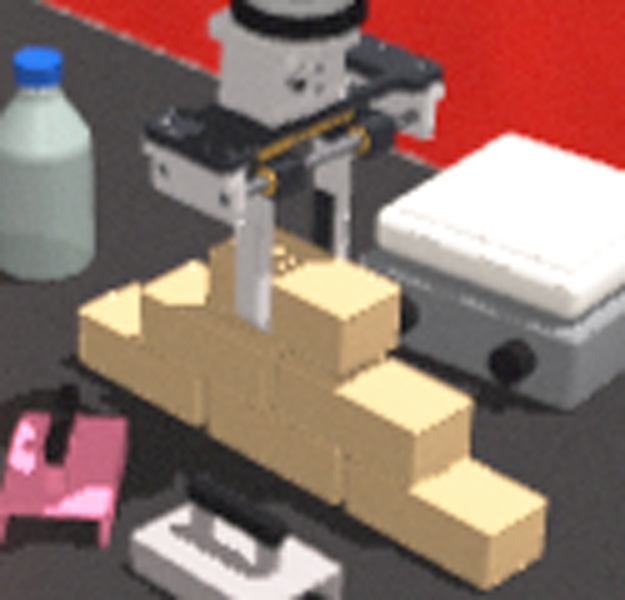

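```bash
python3 - <<'E'
from h import *
s=np.load("side11.npy",allow_pickle=True).item()
q=lambda x,y:(240+(x+.5)/5-.5,110+(y+.5)/5-.5)
for p in((343,308),(400,284)): print(plane(s,*q(*p),129.4).round(1))
for p in((416,433),(471,402)): print(plane(s,*q(*p),80).round(1))
E
```

```text
[626.6  25.9 129.4]
[670.5  21.6 129.4]
[616.8 -40.6  80. ]
[664. -41.  80.]
```

The estimates agree within a few mm, with the same height bias as at the first hover. I'll lower slowly to contact.

Call:
jog_arm(
  commands=[
    [0,-0.001,-0.003,0,0,0,0.3],
    [0,-0.001,-0.005,0,0,0,0.3],
    [0,-0.001,-0.006,0,0,0,0.3],
    [0,-0.001,-0.007,0,0,0,0.3],
    [0,-0.001,-0.008,0,0,0,0.3],
    [0,-0.001,-0.009,0,0,0,0.3],
    [0,-0.001,-0.0095,0,0,0,0.3],
    [0,-0.001,-0.0095,0,0,0,0.3],
    [0,-0.001,-0.0095,0,0,0,0.3],
    [0,-0.001,-0.0095,0,0,0,0.3],
  ],
)

```text
clock: 23.3
eef_pos: [643.6, 83.0, 87.4]
eef_rot: [3.141, -0.0, 1.549]
wrist_force: [-3.7, 0.3, 5.6]
finger_gap: 49.7
```

```bash
python3 - <<'E'
from h import *
for n,b in(("side",(110,230,240,365)),):
    c=cam(n); np.save(f"{n}12.npy",c,allow_pickle=True);a=c["pixels"][b[0]:b[1],b[2]:b[3]]; cv2.imwrite(f"pics/{n}12.png",cv2.resize(a,None,fx=5,fy=5,interpolation=cv2.INTER_CUBIC))
s=manip.read_state(); print(s["eef_pos"],s["eef_rot"],s["finger_gap"],s["wrist_force"])
E
```

```text
[643.54110733  83.03123133  87.40206501] [ 3.14130192e+00 -4.95365807e-05  1.54862896e+00] 49.81821546346533 [-3.0950874  -0.03477463  5.52136103]
```

View pics/side12.png

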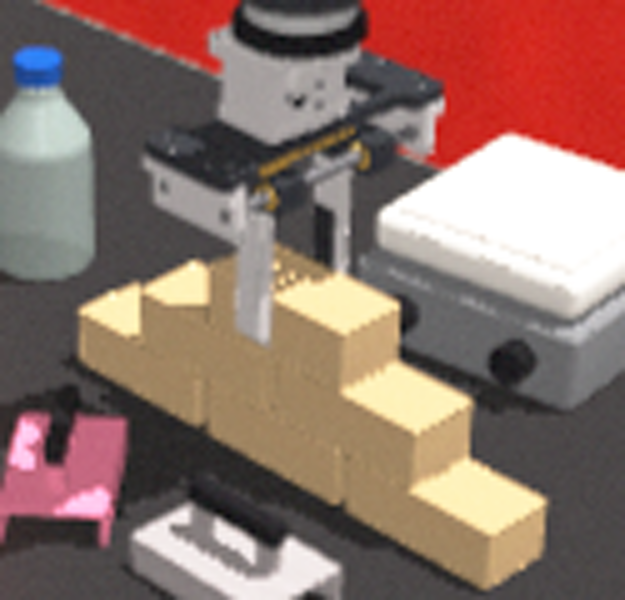

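Contact at 5.5 N, with even stepping in the view. I'll release and rise, then look from both cameras.

Call:
jog_arm(
  commands=[
    [0,0,0.0005,0,0,0,0.8],
    [0,0,0.0005,0,0,0,0.8],
    [0,0,0.0005,0,0,0,0.8],
    [0,0,0.0005,0,0,0,0.8],
    [0,0,0.001,0,0,0,0.8],
    [0,0,0.02,0,0,0,0.8],
    [0,0,0.05,0,0,0,0.8],
    [0,0,0.09,0,0,0,0.8],
    [0,0,0.12,0,0,0,0.8],
    [0,0,0.12,0,0,0,0.8],
  ],
)

```text
clock: 24.6
eef_pos: [644.4, 83.1, 210.8]
eef_rot: [3.136, -0.001, 1.549]
wrist_force: [0.8, -0.1, -1.1]
finger_gap: 75.0
```

Call:
jog_arm(
  commands=[
    [-0.02,-0.05,0,0,0,0,0.8],
    [-0.04,-0.1,0,0,0,0,0.8],
    [-0.06,-0.15,0,0,0,0,0.8],
    [-0.08,-0.2,0,0,0,0,0.8],
    [-0.1,-0.25,0,0,0,0,0.8],
    [-0.1,-0.3,0,0,0,0,0.8],
    [-0.1,-0.35,0,0,0,0,0.8],
    [-0.1,-0.35,0,0,0,0,0.8],
    [-0.1,-0.35,0,0,0,0,0.8],
    [-0.1,-0.35,0,0,0,0,0.8],
  ],
)

```text
clock: 25.85
eef_pos: [543.7, -265.8, 206.9]
eef_rot: [-3.141, -0.0, 1.55]
wrist_force: [-1.0, 0.4, -0.8]
finger_gap: 75.2
```

```bash
python3 - <<'E'
from h import *
for n,b in(("top",(120,220,180,360)),("side",(110,230,230,380))):
    c=cam(n); np.save(f"{n}13.npy",c,allow_pickle=True);a=c["pixels"][b[0]:b[1],b[2]:b[3]]; cv2.imwrite(f"pics/{n}13.png",cv2.resize(a,None,fx=4,fy=4,interpolation=cv2.INTER_CUBIC))
    for z in(80,120):
        for f in faces(c,z,[170,222][n=="side"]): print(n,z,*f)
s=manip.read_state(); print(s["eef_pos"],s["eef_rot"],s["wrist_force"],s["finger_gap"])
E
```

```text
top 80 [645.9  74.1] [ 71.6 335.6] 88.65 [272. 154.]
top 120 [634.4  73.9] [ 69.5 325.5] 88.65 [272. 154.]
side 80 [ 593.9 -104.4] [49.7 63.8] 88.78 [335. 209.]
side 80 [641.7 -10.4] [50.  65.6] 88.15 [321. 189.]
side 80 [647.3 126.6] [133.6 149.3] 178.0 [287. 168.]
side 80 [ 499.5 1449.5] [ 227.2 1171.2] 60.77 [ 39. 100.]
side 80 [ 675.3 2225.8] [168.3 470. ] 69.33 [13. 38.]
side 120 [ 546.  -140.7] [47.2 60.5] 88.78 [335. 209.]
side 120 [591.4 -51.5] [47.4 62.2] 88.15 [321. 189.]
side 120 [596.7  78.4] [126.7 141.6] 178.0 [287. 168.]
side 120 [ 456.6 1333. ] [ 215.5 1110.7] 60.77 [ 39. 100.]
side 120 [ 623.2 2069.2] [159.6 445.8] 69.33 [13. 38.]
[ 543.7251482  -266.00587877  207.0999708 ] [3.14145284e+00 3.44047427e-05 1.54992688e+00] [-0.07772     0.07604954 -0.46604398] 75.20742782802988
```

View pics/top13.png

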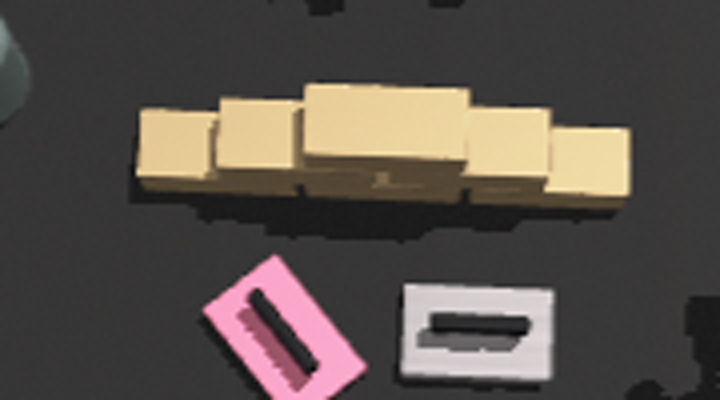

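View pics/side13.png

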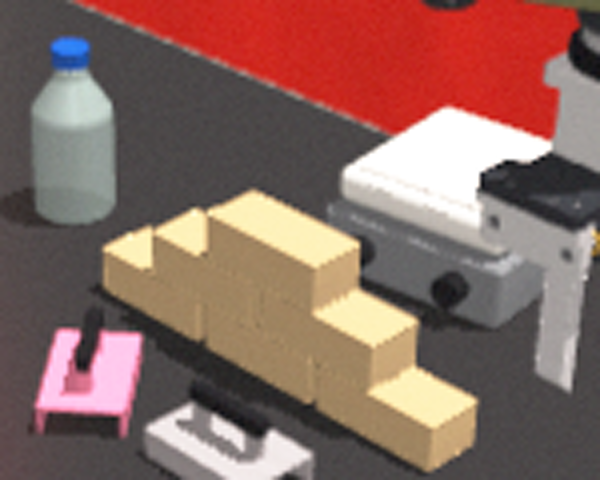

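```bash
python3 - <<'E'
from h import *
c=np.load("top13.npy",allow_pickle=True).item()
q=lambda x,y:(180+(x+.5)/4-.5,120+(y+.5)/4-.5)
for z,ps in((120,((304,84),(469,89),(304,155),(466,160))),(80,((220,98),(550,108),(217,166),(549,177))),(40,((140,108),(630,129),(137,175),(629,196)))):
    p=np.array([plane(c,*q(*k),z)[:2] for k in ps]); print(z,p.round(1).tolist(),p.mean(0).round(1))
E
```

```text
120 [[668.7, 128.5], [667.6, 18.2], [619.7, 127.2], [618.5, 19.6]] [643.6  73.4]
80 [[670.1, 187.8], [667.7, -39.2], [621.8, 188.2], [618.7, -38.8]] [644.6  74.5]
40 [[673.8, 247.6], [665.7, -99.2], [624.9, 247.7], [616.8, -98.4]] [645.3  74.4]
```

All three courses are centred within 2 mm of each other, so I'm handing in.

```bash
python3 -c "
from h import *
print(manip.sign_off())"
```

```text
the job is handed in; nothing more can be done
None
```

The screen is built and handed in about 26 s into the 72 s limit; the hand-in gives no verdict.

- **Cap:** I lifted it off and stood it on the bench at about (520, 5) mm, between the wall and the robot. It is upright and clear of the screen.
- **Second course:** The near spare lies where the cap was, 118.1 mm centre to centre from the laid block.
- **Third course:** The far spare lies on top, over the joint.

**Last checks:**
- **Centring:** in the top view the course centres are (645.3, 74.4), (644.6, 74.5) and (643.6, 73.4) mm, bottom to top. They agree within 2 mm, and the blocks are flat.
- **Laid block:** in the side view its visible end is where it was at the start, within 1 mm.
- **Bystanders:** the arm never came near the beaker, bowl or bottle. I did not measure their positions again.

**What disagreed:**
- The side view read the held blocks 4–5 mm off while they were in the air, and the third course about 3 mm towards +y after placing. The top view did not bear this out. Both figures are inside the tolerance.
- One jog stopped 11.6 mm short before the grasp on the far spare, so I gripped it about 10 mm off its centre. I corrected for this when placing it.

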